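# Set out the stirrup cups from the carrier on the display board in lot order

## Task

The four animal-head stirrup cups stand in the light carrying tray in the order of their lots; set them out for the viewing on the dark display board in the same order from left to right, moving one cup at a time straight from its compartment into the well of the same place in the row. Each cup shall stand upright and fully down in its well with the head facing squarely to the front of the board, as the cups face in the tray now; set it down gently, do not drop or tip a cup, and leave the jug, the little pot and the salt jar where they are.

Things in the scene. Friction and masses are not known exactly. Their poses are not given: they have to be found in the camera images.
- carrier: Light plywood tray, 116 x 434 x 40 mm (ends 50 mm high, with bail handles), fixed; the nearer or the farther rack. Origin: middle of the underside; y along the row to the left, front -x looks roughly to the robot. Four compartments 101 mm square, centres at y = 160.5, 53.5, -53.5, -160.5 mm: first to fourth place from the left. Felt floor 6 mm above the underside, walls 6 mm thick.
- display: Dark wooden board, 122 x 446 x 34 mm, small blank brass plates on its front, fixed. Origin: middle of the underside; y along the row to the left, front -x looks roughly to the robot. Four round wells 92 mm wide, 10 mm deep, centres at x = 0 and y = 160.5, 53.5, -53.5, -160.5 mm: first to fourth place from the left. Their floor is 24 mm above the underside.
- cup_hound: Plated metal stirrup cup, mouth down: a hound's head on top of a round skirt (74 mm wide at its foot, centred 2.5 mm to +x of the origin). 134 mm high. Origin: on the underside; muzzle along -x, y across the head. Pinch it across y from above at x = +3 mm, fingertips 82 mm above the underside, where it is 40 mm wide (narrowing upward, 7 mm less 20 mm higher); 0.19 to 0.31 kg.
- cup_ram: Plated metal stirrup cup, mouth down: a ram's (curled horns) head on top of a round skirt (74 mm wide at its foot, centred 0.5 mm to +x of the origin). 147 mm high. Origin: on the underside; muzzle along -x, y across the head. Pinch it across y from above at x = +3 mm, fingertips 82 mm above the underside, where it is 46 mm wide (narrowing upward, 7 mm less 20 mm higher); 0.19 to 0.31 kg.
- cup_boar: Plated metal stirrup cup, mouth down: a boar's (broad snout) head on top of a round skirt (74 mm wide at its foot, centred 2.5 mm to +x of the origin). 152 mm high. Origin: on the underside; muzzle along -x, y across the head. Pinch it across y from above at x = +3 mm, fingertips 82 mm above the underside, where it is 45 mm wide (narrowing upward, 7 mm less 20 mm higher); 0.19 to 0.31 kg.
- cup_horse: Plated metal stirrup cup, mouth down: a horse's head on top of a round skirt (74 mm wide at its foot, centred 7.5 mm to +x of the origin). 161 mm high. Origin: on the underside; muzzle along -x, y across the head. Pinch it across y from above at x = +3 mm, fingertips 82 mm above the underside, where it is 42 mm wide (narrowing upward, 7 mm less 20 mm higher); 0.19 to 0.31 kg.
- jug: Plated jug, 109 x 167 x 143 mm, loose, standing to the right of the racks; leave it alone. Origin: centre of the underside.
- cream_pot: Little round pale pot with a spout and a dark side handle, 44 x 95 x 42 mm, loose, standing to the right of the racks; leave it alone. Origin: centre of the underside.
- salt_jar: Little glass salt jar with a pale stopper, 44 mm wide and 66 mm high, loose, standing behind the racks; leave it alone. Origin: centre of the underside.
Things that resemble listed ones, but are neither listed nor needed, are in the scene too. Leave any pink look-alike of the cup_hound alone.

How it is judged:
By the outcome, as a careful person would: the job done as asked, in the order asked, and still so for the second after the job is handed in, with the robot touching nothing.
It also fails if it takes over 106 s, if anything falls off the work surface, if the arm or the gripper's body presses on something with over 40 N, if the wrist force passes 120 N, or if a joint passes its speed limit or range.

## Robot

A 6-joint arm with a two-finger parallel gripper is mounted at the origin on the work surface; the furniture and walls round the work are solid. World frame = base frame: x ahead of the robot, y to its left, z up, the work surface at z = 0. Lengths are in mm, angles in rad, forces in N, time in s.
With the tool pointing down it reaches from about 350 to 950 mm from the base axis. Payload 17.4 kg.
Tool frame: the origin (TCP) lies midway between the tips of the shut fingers; the grasp point (between the pads) lies 19 mm behind it; z points along the fingers, y is the line along which they close (so a half turn about z gives the same grasp; the last joint's range is limited). The gripper opens to 93 mm and grips with 3 to 60 N. Pads are 15 mm wide; open, the fingers measure 128 mm over their backs; the gripper's body (75 mm by 188 mm) begins 65 mm behind the grasp point.
Start: joints at [1.082, 0.116, 1.442, -0, 1.584, -0.038], TCP at [294.096, 607.569, 218.646] pointing down, gripper open.
Joint ranges: [-2.83, 2.83], [-0.83, 2.19], [0.07, 2.5], [-1.14, 4.28], [0.01, 3], [-2.97, 2.97]. Speed limits (rad/s): [1.89, 1.89, 2.22, 3.14, 3.14, 3.14].

## Interface

Orientations are given as a rotation vector (axis times angle).
In Python, from bench import * gives the robot as it stands.
- The arm moves only by the tool move_arm, never from a script. Its argument "commands" is text: rows parted by semicolons, each of 4 numbers parted by spaces: the shift along the tool's x, y, z in mm, then the turn about the tool's z in degrees. In form: x y z roll; .... A call has 1 to 20 rows; each row is the pose to reach, as a shift and turn from the pose commanded when the call began, along the tool's axes at that moment; what a row does not reach only later rows make up. A row lasts 1/12 s, in which the tool goes at most 41.7 mm and 7.16 degrees, less where a joint would pass 70% of its speed; a pose out of reach is approached as far as the arm can. A call with a gripper value outside its range is refused whole. "fingers" is the finger opening in mm, from 0 to 93, set as the call begins (left out, the last holds). The fingers move at their own pace and stop on an object; the grip force is fixed at half the most. Time passes only in rows, so rows that repeat a pose let the fingers close. It gives the time, the measured TCP pose, the force, the opening and the grip force at its end, in the units of the state.
- sense(): the state, without advancing time (a new reading comes with each control period).
- read_camera(name): name is "scene" or "top" or "wrist"; returns a dict with "img" (480x640x3 uint8, blue, green, red), "range_z" (480x640 float32, mm along the optical axis (not along the pixel's ray), 0 where there is no reading), "fov_y" (degrees; the focal length in pixels is half the picture's height over the tangent of half this angle, whatever the lens; pixels are square), "cx", "cy" (the principal point, pixels), "dist" ([k1, k2, p1, p2, k3] as OpenCV has them; the pictures are not rectified), "T" (4x4, takes a point from camera to world coordinates). Camera axes: x right, y down, z forward; pixel columns grow to the right and rows downward; lengths in mm; the calibration is good to about 2 mm. A picture is of the moment at which its call begins.
- close_job(): hands the job in; it is judged then, once.
The state is a dict: "clock": time; "qpos": joint angles; "dq": joint speeds; "effort": joint torques, N m; "position": TCP position; "orientation": TCP orientation; "contact_force": force on the tool from outside, world axes, zero at the start; "ft_torque": the same for the moment, N m; "finger_gap": finger opening in mm; "gripper_force": force on a finger pad.
Only numpy, scipy, OpenCV 4.12 (cv2) and the standard library are available. Lean on these libraries where they do the work, as an engineer would, in place of code of your own. Each camera call takes 0.05 s, during which the arm holds its last target. There are 200 camera calls.

## Working session

There is one attempt and no reset: what is moved stays moved. The work goes in short steps, Python scripts to look and compute and a tool call to move; the robot and the scene stay as the last step left them, time stands still between calls to the robot, and variables do not carry over. Pictures are saved under pics/ and viewed, at most 14 in all, crops included, and the job is handed in when it is done.

Besides the shell and the picture viewer there is one more tool, called after "Emit:" in YAML: its name, and indented under it one key for each argument. move_arm: Moves the arm, as the interface text tells. Its arguments: {"type":"object","properties":{"commands":{"type":"string"},"fingers":{"type":"number"}},"required":["commands"]}

```bash
mkdir -p pics; ls
cat > h.py <<'E'
from bench import *
import numpy as np, cv2
def K(c):
    f=240/np.tan(np.radians(c["fov_y"]/2)); return np.array([[f,0,c["cx"]],[0,f,c["cy"]],[0,0,1]])
def cloud(c):
    v,u=np.mgrid[0:480,0:640]
    n=cv2.undistortPoints(np.stack([u,v],-1).reshape(-1,1,2).astype(np.float64),K(c),np.array(c["dist"],float)).reshape(480,640,2)
    z=c["range_z"].astype(float)
    P=np.dstack([n[...,0]*z,n[...,1]*z,z])
    T=np.array(c["T"]); W=P@T[:3,:3].T+T[:3,3]
    W[z<=0]=np.nan
    return W
E
python3 - <<'E'
from h import *
import pickle
d={}
for n in("scene","top","wrist"):
    c=read_camera(n); d[n]=c; cv2.imwrite(f"pics/{n}0.png",c["img"])
    print(n,np.round(c["T"],3).tolist(),c["fov_y"],c["dist"])
pickle.dump(d,open("d0.pkl","wb"))
print(sense())
E
```

```text
pics
scene [[-0.384, 0.576, -0.721, 1426.905], [0.923, 0.243, -0.297, 319.077], [0.004, -0.78, -0.626, 792.124], [0.0, 0.0, 0.0, 1.0]] 50.47215644453934 [-0.04302825  0.          0.          0.          0.        ]
top [[0.021, -0.982, 0.186, 389.164], [-1.0, -0.021, 0.005, -39.872], [-0.001, -0.186, -0.982, 983.016], [0.0, 0.0, 0.0, 1.0]] 56.47784946869718 [0.00423745 0.         0.         0.         0.        ]
wrist [[0.436, 0.865, 0.248, 225.22], [0.9, -0.419, -0.122, 641.488], [-0.002, 0.276, -0.961, 383.83], [0.0, 0.0, 0.0, 1.0]] 69.64714272127408 [-0.04624071  0.          0.          0.          0.        ]
{'clock': 0.15, 'qpos': array([ 1.08217869e+00,  1.16400721e-01,  1.44208677e+00,  7.82032312e-06,
        1.58400072e+00, -3.77812280e-02]), 'dq': array([-0.00024344, -0.00059158, -0.0007938 , -0.00092463,  0.00155327,
        0.0003578 ]), 'effort': array([ 3.23786003e-05, -7.21764779e+01, -6.22948337e+01,  7.79000809e-02,
        2.26593891e-02, -1.16251663e-04]), 'position': array([294.03631853, 607.43040259, 218.07351168]), 'orientation': array([-7.02135976e-01, -3.06187790e+00,  1.35499687e-03]), 'contact_force': array([0.06970125, 0.27578492, 0.61591629]), 'ft_torque': array([ 0.02511821,  0.05499376, -0.05625085]), 'gripper_force': 0.0, 'finger_gap': 92.8893520834309}
```

View pics/top0.png

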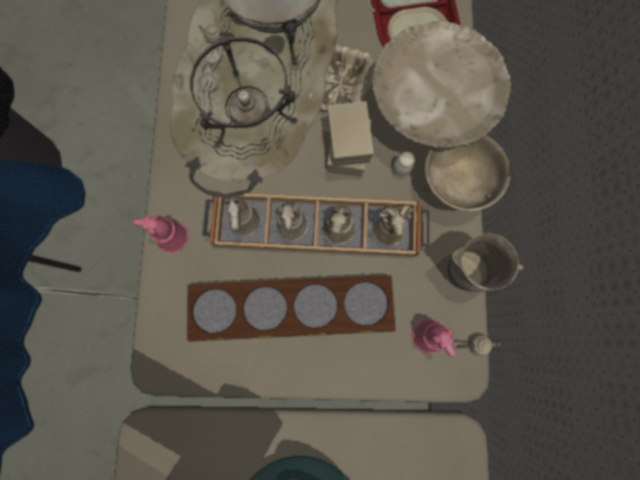

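View pics/scene0.png

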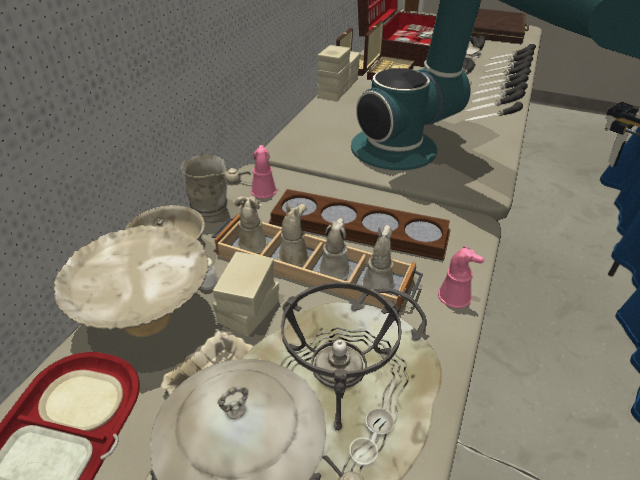

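The top view shows the carrier at cols 206–427, rows 195–255, with cup heads at cols 238, 291, 341 and 394. The display is nearer at rows 276–340, with wells at about (214,311), (265,308), (315,306) and (365,303). The scene view shows the same row from behind, with two pink look-alikes, one at each end.

```bash
cat > m.py <<'E'
from h import *
import pickle
from scipy.optimize import least_squares
d=pickle.load(open("d0.pkl","rb"))
c=d["top"]; W=cloud(c); S=cloud(d["scene"])
def ray(c,uv,z):
    n=cv2.undistortPoints(np.array(uv,float).reshape(-1,1,2),K(c),np.array(c["dist"],float)).reshape(-1,2)
    T=np.array(c["T"]); D=np.c_[n,np.ones(len(n))]@T[:3,:3].T; o=T[:3,3]
    return o+D*((z-o[2])/D[:,2])[:,None]
if __name__=="__main__":
    for nm,(u,v) in dict(table=(240,265),brd=(240,328),w1=(214,311),w2=(265,308),w3=(315,306),w4=(365,303),traywall=(267,248)).items():
        print(nm,np.round(W[v,u],1))
    img=c["img"]; hsv=cv2.cvtColor(img,cv2.COLOR_BGR2HSV)
    # wells: grey/bluish felt
    roi=np.zeros((480,640),np.uint8); roi[270:345,180:400]=1
    sat=hsv[...,1]
    m=((sat<70)&(roi>0)&(img[...,0].astype(int)+8>img[...,2])).astype(np.uint8)
    cs,_=cv2.findContours(m,cv2.RETR_EXTERNAL,cv2.CHAIN_APPROX_NONE)
    for k in sorted([k for k in cs if cv2.contourArea(k)>500],key=lambda k:k[:,0,0].mean()):
        w=ray(c,k[:,0,:],24)[:,:2]; (x,y),(a,b),_=cv2.fitEllipse(w.astype(np.float32))
        w2=ray(c,k[:,0,:],34)[:,:2]; q=cv2.fitEllipse(w2.astype(np.float32))
        print("well",round(x,1),round(y,1),round(a),round(b),"z34",np.round(q[0],1),np.round(q[1]))
    # display outline: brown
    m=((sat>90)&(roi>0)&(hsv[...,0]<20)&(hsv[...,2]<140)).astype(np.uint8)
    for nm,z in(("top",34),):
        k=max(cv2.findContours(m,cv2.RETR_EXTERNAL,cv2.CHAIN_APPROX_NONE)[0],key=cv2.contourArea)
        print("display",cv2.minAreaRect(ray(c,k[:,0,:],z)[:,:2].astype(np.float32)))
    for nm,Wc in(("top",W),("scene",S)):
        P=Wc.reshape(-1,3); P=P[np.isfinite(P).all(1)]
        b=P[(abs(P[:,2]-34)<4)&(P[:,0]>300)&(P[:,0]<480)&(P[:,1]<300)&(P[:,1]>-260)]
        print(nm,"brd",len(b),b[:,2].mean(),cv2.minAreaRect(b[:,:2].astype(np.float32)))
        b=P[(P[:,2]>60)&(P[:,0]>440)&(P[:,0]<640)&(P[:,1]<220)&(P[:,1]>-220)]
        for lo in(60,80,100,120,140):
            s=b[(b[:,2]>=lo)&(b[:,2]<lo+20)]
            m,_=np.histogram(s[:,1],np.arange(-220,221,20)); print(lo,m)
E
python3 m.py
python3 - <<'E'
import cv2
a=cv2.imread("pics/top0.png")[185:265,195:435]; b=cv2.imread("pics/scene0.png")[185:310,205:430]
a=cv2.resize(a,(720,240),interpolation=2); b=cv2.resize(b,(630,350),interpolation=2)
b=cv2.copyMakeBorder(b,0,0,0,90,0); cv2.imwrite("pics/crop0.png",cv2.vconcat([a,b]))
E
```

```text
table [ 5.260e+02  1.462e+02 -1.000e-01]
brd [388.7 132.3  33.7]
w1 [423.  191.2  24.3]
w2 [431.7  83.5  22.2]
w3 [438.  -23.   25.3]
w4 [ 446.7 -129.3   23.9]
traywall [563.4  86.3  12.2]
well 423.9 191.5 87 88 z34 [423.5 189.1] [86. 87.]
well 431.2 83.9 87 88 z34 [430.8  82.6] [86. 87.]
well 438.8 -23.4 88 88 z34 [438.3 -23.6] [87. 87.]
well 446.2 -131.1 87 88 z34 [ 445.6 -130.1] [87. 87.]
display ((434.00335693359375, 29.266036987304688), (118.425048828125, 432.9199523925781), 3.9195032119750977)
top brd 4327 34.32548582897258 ((420.71600341796875, -5.434967041015625), (509.4571228027344, 123.13235473632812), 88.89081573486328)
60 [ 7 12 43 32  0  0 40  7 31  0  0 53 18 33  0  0 44 44  4 10  0  0]
80 [ 0  5 66  4  0  0 30 11 22  0  0 39 22 30  0  0 15 80  3  0  0  0]
100 [ 0  5 24  1  0  0 28  9 11  0  0 12 11  8  0  0  0 49  1  0  0  0]
120 [ 44 172 126  38   0   0  35 196  75   0   0  31 230  70   0   0   0  97
  20   0   0   0]
140 [ 10  62  51  21   0   0  14  62  12   0   0   0  10   0   0   0   0 160
  77   0   0   0]
scene brd 1856 33.88450351323334 ((424.63470458984375, -4.671875), (114.56583404541016, 509.3979187011719), 0.49810200929641724)
60 [ 4 40 75 48  0  0 24 34 98  0  0 22  2 65  3  0 10  1  2 31  0  0]
80 [ 0 28 68 26  0  0 12 31 66  0  0  4  7 54  0  0  1  6 10  7  0  0]
100 [  0  37 103  12   0   0  23  56  55   0   0  12  29  60   0   0   0   5
  14   0   0   0]
120 [ 13  75 100  26   0   0  17 126 103   0   0  12 138  91   0   0   0  23
  38   0   0   0]
140 [ 2 44 20 17  0  0 19 29 24  0  0  0  1  0  0  0  0 74 76  0  0  0]
```

View pics/crop0.png

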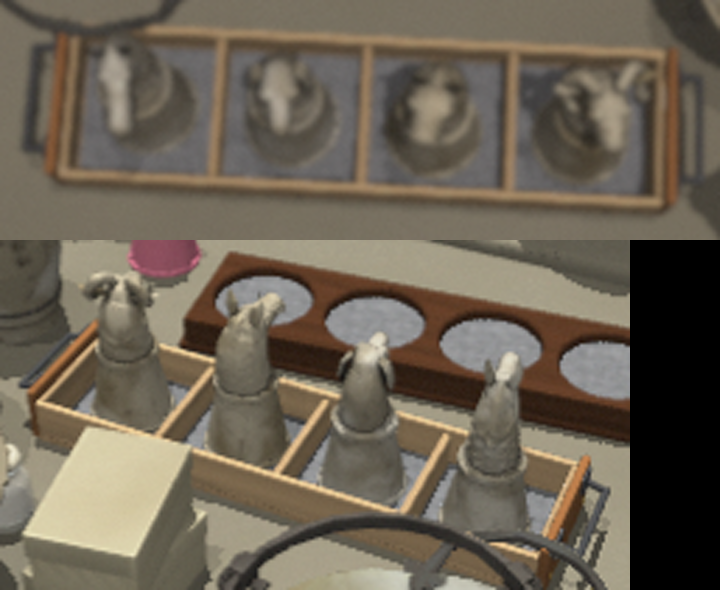

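The crop shows horse, hound, boar and ram in places 1–4, all roughly facing the front. I'll now measure the foot circles, head axes and carrier pose.

```bash
cat > m2.py <<'E'
from m import *
from scipy.spatial.transform import Rotation as R
hsv=cv2.cvtColor(c["img"],cv2.COLOR_BGR2HSV)
P=np.vstack([W.reshape(-1,3),S.reshape(-1,3)]); src=np.r_[np.zeros(480*640),np.ones(480*640)]
ok=np.isfinite(P).all(1); P=P[ok]; src=src[ok]
# carrier rim at z 40
b=P[(abs(P[:,2]-40)<2.0)&(P[:,0]>490)&(P[:,0]<650)&(abs(P[:,1])<215)&(src==0)]
e=P[(abs(P[:,2]-50)<2.0)&(P[:,0]>490)&(P[:,0]<650)&(abs(P[:,1])<250)&(abs(P[:,1])>180)&(src==0)]
# front/back wall lines
a=cv2.minAreaRect(b[:,:2].astype(np.float32)); print("rim",len(b),a)
for lo,hi in((490,535),(590,650)):
    s=b[(b[:,0]>lo)&(b[:,0]<hi)]; 
    if len(s)>20: print(lo,len(s),np.polyfit(s[:,1],s[:,0],1))
for sg in(1,-1):
    s=e[e[:,1]*sg>0]; print("end",len(s),s[:,:2].mean(0) if len(s) else 0, np.percentile(s[:,1],[5,95]) if len(s) else 0)
fit=lambda s:least_squares(lambda p:np.hypot(s[:,0]-p[0],s[:,1]-p[1])-p[2],[*s[:,:2].mean(0),30],loss="soft_l1").x
for nm,yc in(("horse",150),("hound",50),("boar",-55),("ram",-165)):
    q=P[(abs(P[:,1]-yc)<48)&(P[:,0]>505)&(P[:,0]<625)]; sq=src[(abs(P[:,1]-yc)<48)&(P[:,0]>505)&(P[:,0]<625)]
    print(nm,"zmax",q[:,2].max())
    for lo in(45,52,59,66):
        i=(q[:,2]>lo)&(q[:,2]<lo+7); s=q[i]; print("  ",lo,len(s),np.round(fit(s),1))
    for lo,hi in((84,104),(104,124),(124,170),(135,170)):
        for k in(0,1,2):
            i=(q[:,2]>lo)&(q[:,2]<hi)&((sq==k)|(k==2)); s=q[i][:,:2]
            if len(s)<15: continue
            w,v=np.linalg.eigh(np.cov(s.T)); print("    ",lo,"tsb"[k],len(s),np.round(s.mean(0),1),"sd",np.round(np.sqrt(w),1),"ang",round(np.degrees(np.arctan(v[1,1]/v[0,1])),1))
h=P[(P[:,2]>150)&(P[:,0]>380)&(P[:,0]<720)&(abs(P[:,1])<300)&(src==0)]; print("tall",len(h),np.round(h[::max(1,len(h)//12)]))
print(R.from_rotvec(sense()["orientation"]).as_matrix().round(3))
E
python3 m2.py
```

```text
rim 655 ((566.4974365234375, 0.4153289794921875), (428.11798095703125, 149.75955200195312), 86.78052520751953)
590 155 [5.17008536e-02 6.08400101e+02]
end 107 [606.3555722  199.53148699] [195.61765811 204.97526745]
end 131 [ 600.55811105 -239.51375266] [-247.44204194 -216.55342915]
horse zmax 166.70242479621618
   45 74 [597.8 160.   39.4]
   52 26 [627.9 139.6  26.8]
   59 17 [-142086.6 -117715.2  185063. ]
   66 7 [623.5 135.5  21.3]
     84 t 65 [616.6 128.8] sd [4.5 7.9] ang -80.1
     84 b 67 [616.8 129.7] sd [4.8 9.3] ang 89.9
     104 t 20 [620.5 128.6] sd [1.  3.3] ang -47.5
     104 b 20 [620.5 128.6] sd [1.  3.3] ang -47.5
     124 t 264 [603.5 136. ] sd [ 5.8 14.5] ang 7.0
     124 s 64 [600.9 138.3] sd [ 4.7 13. ] ang 10.5
     124 b 328 [603.  136.4] sd [ 5.7 14.2] ang 7.3
     135 t 246 [604.  136.4] sd [ 5.6 14.4] ang 7.7
     135 s 62 [601.2 138.6] sd [ 4.5 13. ] ang 9.4
     135 b 308 [603.4 136.8] sd [ 5.5 14.1] ang 7.6
hound zmax 143.09654524498296
   45 44 [620.7  33.   28.1]
   52 42 [620.5  33.1  26.7]
   59 21 [620.4  33.1  25.8]
   66 5 [622.1  31.8  27.4]
   
[... 1795 characters left out ...]
 14.2] ang 29.0
     124 t 463 [ 605.9 -179.7] sd [12.2 14.6] ang 67.4
     124 s 179 [ 616.3 -174.3] sd [ 9.8 13.9] ang 81.1
     124 b 642 [ 608.8 -178.2] sd [12.1 15. ] ang 61.9
     135 t 273 [ 611.6 -178.4] sd [ 8.2 14.9] ang 88.5
     135 s 93 [ 618.  -171.9] sd [ 5.7 13.3] ang 83.1
     135 b 366 [ 613.2 -176.8] sd [ 8.1 14.8] ang 84.3
tall 110 [[ 635.  138.  152.]
 [ 628.  128.  165.]
 [ 629.  137.  153.]
 [ 627.  136.  152.]
 [ 623.  136.  151.]
 [ 626. -192.  152.]
 [ 624. -196.  152.]
 [ 616.  -55.  156.]
 [ 620. -194.  151.]
 [ 617. -163.  152.]
 [ 616. -165.  151.]
 [ 614. -169.  150.]
 [ 608.  -88.  152.]]
[[-0.9    0.436 -0.   ]
 [ 0.436  0.9   -0.001]
 [ 0.    -0.001 -1.   ]]
```

Emit:
move_arm:
  commands: "-30 -26 -20 -2; -60 -52 -40 -4; -90 -78 -50 -6; -120 -104 -60 -8; -150 -130 -70 -10; -180 -156 -80 -12; -210 -182 -90 -14; -240 -208 -100 -16; -270 -234 -110 -18; -300 -260 -110 -20; -330 -286 -110 -22; -360 -312 -110 -24; -390 -338 -110 -24; -420 -364 -110 -24; -450 -390 -110 -24; -480 -416 -110 -24; -500 -436 -110 -24; -512 -446 -110 -24; -512 -446 -110 -24; -512 -446 -110 -24"

```text
clock: 1.82
position: [560.6, -17.0, 328.3]
orientation: [-0.052, -3.14, -0.001]
contact_force: [0.1, -0.8, -0.1]
finger_gap: 92.9
gripper_force: 0.0
```

Run:
```python
from h import *
import pickle
c=read_camera("wrist"); pickle.dump(c,open("w1.pkl","wb")); cv2.imwrite("pics/w1.png",c["img"]); s=sense(); print(s["position"],s["orientation"],c["T"])
```

```text
[560.45851202 -16.25039018 328.56709075] [-5.00499644e-02 -3.14085735e+00 -5.27074562e-04] [[ 3.35230925e-02  9.60771526e-01  2.75307606e-01  4.84249468e+02]
 [ 9.99437941e-01 -3.22082184e-02 -9.29691498e-03 -1.40712334e+01]
 [-6.50436865e-05  2.75464528e-01 -9.61311234e-01  4.94218846e+02]
 [ 0.00000000e+00  0.00000000e+00  0.00000000e+00  1.00000000e+00]]
```

View pics/w1.png

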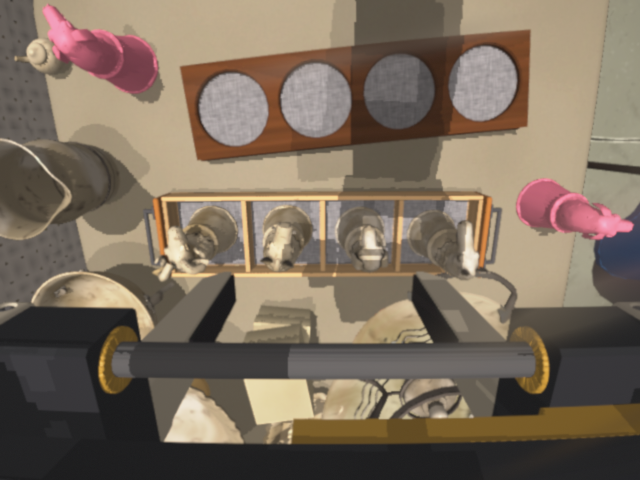

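The wrist picture is seen from the front, with right being +y. The wells are at (233,108), (316,99), (399,91) and (483,83). The carrier spans cols 155–490, rows 193–275, with the ram at (195,240), boar (285,238), hound (365,240) and horse (450,240).

```bash
cat > m3.py <<'E'
from m import *
import sys
w=pickle.load(open("w1.pkl","rb")); X=cloud(w); img=w["img"]; hsv=cv2.cvtColor(img,cv2.COLOR_BGR2HSV)
m=np.zeros((480,640),np.uint8); m[25:165,175:535]=1; m&=(hsv[...,1]<75)
m=m&(cv2.inRange(X[...,2].astype(np.float32),14,32)>0)
cs=[k for k in cv2.findContours(m,cv2.RETR_EXTERNAL,cv2.CHAIN_APPROX_NONE)[0] if cv2.contourArea(k)>1500]
wl=[]
for k in cs:
    q=cv2.fitEllipse(ray(w,k[:,0,:],24)[:,:2].astype(np.float32)); wl.append(q[0]); print("well",np.round(q[0],1),np.round(q[1]))
wl=np.array(sorted(wl,key=lambda p:-p[1])); d_=wl[0]-wl[-1]; print("display",wl.mean(0),"len",np.hypot(*d_),"yaw",np.degrees(np.arctan2(-d_[0],d_[1])))
clouds=[W,X,S]; P=np.vstack([a.reshape(-1,3) for a in clouds]); src=np.repeat([0,1,2],480*640)
ok=np.isfinite(P).all(1); P=P[ok]; src=src[ok]
for k in(0,1,2):
    b=P[(src==k)&(abs(P[:,2]-40)<1.5)&(abs(P[:,1])<180)]
    for lo,hi in((535,570),(645,680)):
        s=b[(b[:,0]>lo)&(b[:,0]<hi)]
        if len(s)>20: print("wall",k,lo,len(s),np.polyfit(s[:,1],s[:,0],1))
fit=lambda s,r0:least_squares(lambda p:np.hypot(s[:,0]-p[0],s[:,1]-p[1])-p[2],[610,s[:,1].mean(),r0],loss="soft_l1").x
for nm,yc in(("horse",143),("hound",36),("boar",-71),("ram",-178)):
    i=(abs(P[:,1]-yc)<46)&(P[:,0]>562)&(P[:,0]<652); q=P[i]; sq=src[i]
    print(nm,"zmax",q[:,2].max())
    for lo in(16,26,36,46,56,66):
        f=[]
        for k in(0,1,2,3):
            s=q[(q[:,2]>lo)&(q[:,2]<lo+8)&((sq==k)|(k==3))]
            if len(s)>25: f.append((k,len(s),*np.round(fit(s,30),1).tolist()))
        print("  ",lo,f)
    for lo,hi in((84,96),(96,110),(110,125),(125,140),(140,170)):
        s=q[(q[:,2]>lo)&(q[:,2]<hi)][:,:2]
        if len(s)<15: continue
        ww,v=np.linalg.eigh(np.cov(s.T)); print("    ",lo,len(s),np.round(s.mean(0),1),"rng",np.round(np.percentile(s,[2,98],axis=0),0).tolist(),"sd",np.round(np.sqrt(ww),1),"ang",round(np.degrees(np.arctan(v[1,1]/v[0,1])),1))
E
python3 m3.py
python3 - <<'E'
import cv2
a=cv2.imread("pics/w1.png")[185:285,140:500]; cv2.imwrite("pics/w1c.png",cv2.resize(a,(792,220),interpolation=2))
E
```

```text
well [ 446.6 -130.4] [90. 91.]
well [439.1 -22.6] [91. 91.]
well [431.9  84.5] [90. 92.]
well [424.5 192.7] [89. 91.]
display [435.52480316  31.06784344] len 323.8759487305852 yaw 3.909662249377164
wall 0 535 295 [2.81414938e-02 5.63566191e+02]
wall 0 645 259 [2.57615731e-02 6.73416645e+02]
wall 1 535 994 [2.83032042e-02 5.64093581e+02]
wall 1 645 691 [2.89206208e-02 6.74087093e+02]
wall 2 535 92 [2.27123260e-02 5.66041881e+02]
wall 2 645 198 [-4.44367111e-02  6.68927070e+02]
horse zmax 166.70613866598444
   16 [(0, 86, 611.5, 154.9, 46.2), (1, 220, 640.1, 181.4, 74.4), (2, 56, 602.6, 135.5, 48.3), (3, 362, 624.2, 161.9, 53.5)]
   26 [(0, 90, 612.2, 158.0, 47.0), (1, 221, 636.3, 180.7, 70.7), (2, 76, 604.8, 137.4, 47.9), (3, 387, 610.3, 154.9, 43.8)]
   36 [(0, 177, 610.1, 153.3, 45.9), (1, 506, 610.6, 154.8, 46.0), (2, 101, 604.4, 136.2, 47.5), (3, 784, 607.3, 150.8, 43.3)]
   46 [(0, 49, 627.4, 138.7, 27.2), (1, 159, 628.0, 139.8, 27.1), (2, 47, 627.8, 139.8, 27.3), (3, 255, 628.0, 139.7, 27.2)]
   56 [(0, 37, 628.2, 139.7, 26.4), (1, 135, 628.5, 140.5, 25.6), (2, 58, 627.4, 140.2,
[... 3333 characters left out ...]
-181.0, 27.3)]
   56 [(0, 27, 610.7, -182.0, 25.2), (1, 135, 611.7, -180.9, 25.5), (2, 73, 613.1, -180.5, 24.4), (3, 235, 611.7, -181.2, 25.7)]
   66 [(1, 60, 611.3, -180.2, 26.0), (2, 54, 612.9, -180.5, 25.8), (3, 133, 611.8, -181.0, 26.6)]
     84 346 [ 607.7 -169.2] rng [[591.0, -188.0], [638.0, -158.0]] sd [ 8.6 15.3] ang 11.7
     96 305 [ 613.6 -168.1] rng [[596.0, -192.0], [640.0, -158.0]] sd [ 8.3 14.5] ang -7.9
     110 361 [ 608.3 -173.7] rng [[576.0, -196.0], [637.0, -157.0]] sd [ 9.7 19.6] ang 5.6
     125 1572 [ 605.1 -179.2] rng [[579.0, -206.0], [628.0, -151.0]] sd [13.  14.2] ang 84.0
     140 609 [ 618.4 -175.7] rng [[607.0, -200.0], [632.0, -152.0]] sd [ 5.5 15.1] ang -82.6
```

View pics/w1c.png

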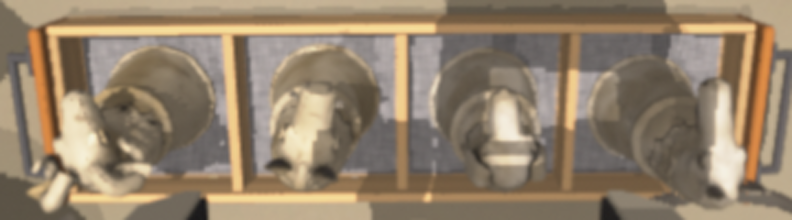

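The crop confirms foot circles near the compartment centres. Next I'll take the muzzle tips against the foot axes to get the yaws.

```bash
cat > m4.py <<'E'
import io,contextlib
with contextlib.redirect_stdout(io.StringIO()):
    from m3 import *
for nm,f in dict(horse=(628,139.9),hound=(620.7,34.3),boar=(613.9,-70.8),ram=(611.5,-181)).items():
    i=(abs(P[:,1]-f[1])<46)&(P[:,0]>550)&(P[:,0]<652)&(P[:,2]>95)&(P[:,2]<172); q=P[i]; sq=src[i]
    print(nm)
    x0=np.percentile(q[:,0],0.5)
    for a in range(0,70,7):
        o=[]
        for k in(0,1,2):
            s=q[(sq==k)&(q[:,0]>=x0+a)&(q[:,0]<x0+a+7)]
            if len(s)<5: o.append("-"); continue
            t=s[s[:,2]>s[:,2].max()-14]   # upper ridge
            o.append((len(s),round(s[:,2].max()),np.round([t[:,1].min(),t[:,1].max()]).tolist(),round(t[:,1].min()/2+t[:,1].max()/2-f[1],1)))
        print("  ",round(x0+a-f[0]),o)
E
python3 m4.py
```

```text
horse
   -50 [(30, 142, [127.0, 142.0], np.float64(-5.4)), (102, 142, [128.0, 143.0], np.float64(-4.4)), '-']
   -43 [(31, 143, [127.0, 142.0], np.float64(-5.4)), (98, 143, [128.0, 142.0], np.float64(-4.7)), (15, 142, [128.0, 144.0], np.float64(-3.7))]
   -36 [(36, 144, [127.0, 142.0], np.float64(-5.0)), (104, 144, [129.0, 145.0], np.float64(-3.3)), (15, 143, [129.0, 144.0], np.float64(-3.4))]
   -29 [(30, 144, [128.0, 145.0], np.float64(-3.4)), (101, 144, [129.0, 144.0], np.float64(-3.2)), (11, 145, [132.0, 143.0], np.float64(-2.7))]
   -22 [(40, 148, [127.0, 149.0], np.float64(-2.3)), (132, 147, [130.0, 151.0], np.float64(0.5)), (7, 145, [134.0, 143.0], np.float64(-1.2))]
   -15 [(66, 153, [127.0, 149.0], np.float64(-2.1)), (261, 149, [128.0, 151.0], np.float64(-0.1)), (5, 148, [133.0, 143.0], np.float64(-1.7))]
   -8 [(82, 167, [131.0, 153.0], np.float64(2.0)), (301, 165, [149.0, 155.0], np.float64(11.9)), (12, 164, [152.0, 154.0], np.float64(13.3))]
   -1 [(70, 165, [126.0, 147.0], np.float64(-3.2)), (264, 166, [128.0, 151.0], np.float64(-0.0)), (84, 167, [129.0, 155.0], np.float
[... 3456 characters left out ...]
 148, [-206.0, -167.0], np.float64(-5.4)), (13, 140, [-186.0, -158.0], np.float64(8.7))]
   0 [(125, 153, [-195.0, -152.0], np.float64(7.4)), (437, 153, [-203.0, -151.0], np.float64(4.3)), (63, 150, [-189.0, -148.0], np.float64(12.5))]
   7 [(83, 155, [-203.0, -152.0], np.float64(3.1)), (242, 153, [-205.0, -151.0], np.float64(3.1)), (145, 152, [-191.0, -151.0], np.float64(10.1))]
   14 [(35, 154, [-205.0, -192.0], np.float64(-17.6)), (50, 152, [-203.0, -189.0], np.float64(-15.2)), (124, 153, [-206.0, -154.0], np.float64(0.9))]
   21 [(6, 117, [-185.0, -175.0], np.float64(0.9)), '-', (108, 154, [-201.0, -192.0], np.float64(-15.7))]
   28 ['-', '-', (8, 110, [-185.0, -173.0], np.float64(1.7))]
```

```bash
cat > go.py <<'E'
import sys
from bench import *
import numpy as np
from scipy.spatial.transform import Rotation as R
s=sense(); M=R.from_rotvec(s["orientation"]).as_matrix(); p=np.array(s["position"])
phi=np.degrees(np.arctan2(-M[0,1],M[1,1]))
print("t",round(s["clock"],2),"pos",p.round(1),"yaw",round(phi,2),"gap",round(s["finger_gap"],1),"F",np.round(s["contact_force"],1))
for a in sys.argv[1:]:
    x,y,z,w=map(float,a.split(",")); print(a,"->",(M.T@(np.array([x,y,z])-p)).round(1),"roll",round(phi-w,1))
E
python3 go.py 623.5,139.5,200,5.5 623.5,139.5,89,5.5
```

```text
t 1.87 pos [560.5 -16.3 328.6] yaw -1.83 gap 92.9 F [ 0.2  0.4 -0.1]
623.5,139.5,200,5.5 -> [-58.1 157.6 128.6] roll -7.3
623.5,139.5,89,5.5 -> [-58.1 157.6 239.6] roll -7.3
```

Emit:
move_arm:
  commands: "-12 31 20 -4; -24 62 45 -7; -36 94 70 -7.3; -48 126 100 -7.3; -58 157.5 128.5 -7.3; -58 157.5 128.5 -7.3; -58 157.5 150 -7.3; -58 157.5 172 -7.3; -58 157.5 195 -7.3; -58 157.5 215 -7.3; -58 157.5 228 -7.3; -58 157.5 236 -7.3; -58 157.5 239.5 -7.3; -58 157.5 239.5 -7.3"

```text
clock: 3.03
position: [623.6, 139.0, 89.3]
orientation: [-0.151, 3.138, 0.0]
contact_force: [-0.1, -1.2, -0.0]
finger_gap: 93.3
gripper_force: 0.0
```

```bash
python3 go.py 623.5,139.5,89,5.5
python3 - <<'E'
from h import *
c=read_camera("wrist"); cv2.imwrite("pics/w2.png",c["img"])
E
```

```text
t 3.03 pos [623.6 139.   89.3] yaw 5.49 gap 93.3 F [-0.1 -1.2 -0. ]
623.5,139.5,89,5.5 -> [0.  0.5 0.3] roll -0.0
```

View pics/w2.png

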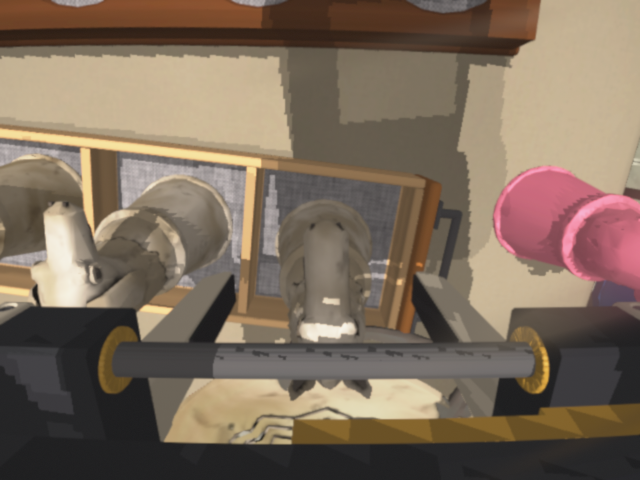

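The horse stands symmetric between the fingers, with its muzzle at (326,225) and ears at (300,385) and (362,385), so it's aligned. I'll close.

Emit:
move_arm:
  commands: "0 0 0 0; 0 0 0 0; 0 0 0 0; 0 0 0 0; 0 0 0 0; 0 0 0 0; 0 0 0 0; 0 0 0 0"
  fingers: 20

```text
clock: 3.75
position: [623.6, 138.6, 89.2]
orientation: [-0.15, 3.138, 0.0]
contact_force: [-0.6, -0.0, -0.1]
finger_gap: 44.5
gripper_force: 0.0
```

```bash
python3 go.py 623.5,139.5,160,5.5 420.1,190.9,160,3.9 420.1,190.9,106,3.9
```

```text
t 3.75 pos [623.6 138.6  89.2] yaw 5.47 gap 44.5 F [-0.6 -0.  -0.1]
623.5,139.5,160,5.5 -> [  0.1   0.9 -70.8] roll -0.0
420.1,190.9,160,3.9 -> [197.6  71.5 -70.8] roll 1.6
420.1,190.9,106,3.9 -> [197.6  71.5 -16.8] roll 1.6
```

Emit:
move_arm:
  commands: "0 0 0 0; 0 0 0 0; 0 0 0 0; 0 0 0 0; 0 0 0 0; 0 0 -2 0; 0 0 -6 0; 0 0 -10 0; 0 0 -10 0"

```text
clock: 4.5
position: [624.0, 138.6, 100.2]
orientation: [-0.15, 3.137, -0.0]
contact_force: [-0.6, 0.6, -2.7]
finger_gap: 38.0
gripper_force: 29.4
```

Emit:
move_arm:
  commands: "0 0 -6 0; 0 0 -18 0; 0 0 -32 0; 0 0 -48 0; 0 0 -60 0; 4 2 -65 0; 14 5 -65 0.3; 30 11 -65 0.6; 50 18 -65 0.9; 72 26 -65 1.2; 95 34 -65 1.6; 118 43 -65 1.6; 140 51 -65 1.6; 160 58 -65 1.6; 177 64 -65 1.6; 189 68 -65 1.6; 196 71 -65 1.6; 197.5 71.5 -65 1.6; 197.5 71.5 -65 1.6; 197.5 71.5 -65 1.6"

```text
clock: 6.17
position: [420.6, 190.9, 164.1]
orientation: [-0.106, 3.14, -0.0]
contact_force: [0.6, 0.2, -3.8]
finger_gap: 38.0
gripper_force: 29.3
```

```bash
python3 go.py 420.1,190.9,112,3.9 420.1,190.9,107,3.9;  python3 - <<'E'
from h import *
c=read_camera("wrist"); cv2.imwrite("pics/w3.png",c["img"])
E
```

```text
t 6.17 pos [420.6 190.9 164.1] yaw 3.87 gap 38.0 F [ 0.6  0.2 -3.8]
420.1,190.9,112,3.9 -> [ 0.5  0.1 52.1] roll -0.0
420.1,190.9,107,3.9 -> [ 0.5  0.1 57.1] roll -0.0
```

View pics/w3.png

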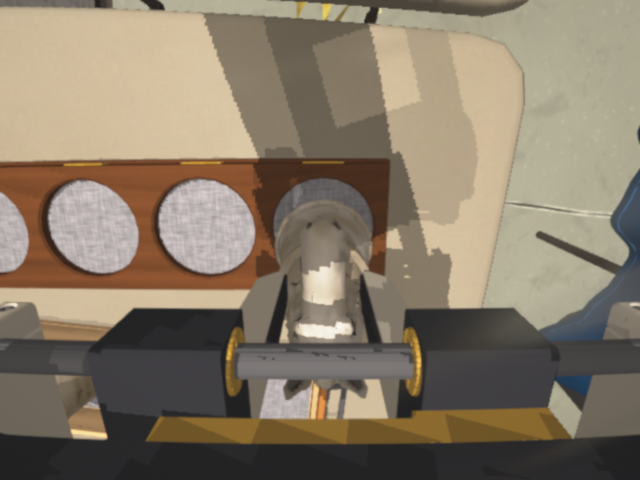

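The cup is centred on the well (col 323), with the muzzle straight. I'll lower it.

Emit:
move_arm:
  commands: "0.5 0 4 0; 0.5 0 12 0; 0.5 0 22 0; 0.5 0 32 0; 0.5 0 41 0; 0.5 0 47 0; 0.5 0 51 0; 0.5 0 53 0; 0.5 0 54 0; 0.5 0 55 0; 0.5 0 55.5 0; 0.5 0 56 0; 0.5 0 56 0; 0.5 0 56 0"

```text
clock: 7.38
position: [419.8, 191.0, 108.3]
orientation: [-0.106, 3.14, 0.0]
contact_force: [-0.5, -0.2, -3.0]
finger_gap: 37.9
gripper_force: 29.4
```

Emit:
move_arm:
  commands: "0 0 0.5 0; 0 0 1 0; 0 0 1.5 0; 0 0 2 0; 0 0 2 0; 0 0 2 0"

```text
clock: 7.88
position: [420.1, 191.2, 107.0]
orientation: [-0.106, 3.139, 0.001]
contact_force: [-0.5, 0.7, 5.5]
finger_gap: 37.9
gripper_force: 29.8
```

Emit:
move_arm:
  commands: "0 0 0 0; 0 0 0 0; 0 0 0 0; 0 0 0 0; 0 0 0 0; 0 0 0 0; 0 0 -4 0; 0 0 -15 0; 0 0 -32 0; 0 0 -55 0; 0 0 -78 0; 0 0 -95 0; 0 0 -103 0; 0 0 -103 0"
  fingers: 66

```text
clock: 9.05
position: [420.3, 191.2, 211.5]
orientation: [-0.106, 3.137, 0.002]
contact_force: [-0.1, -0.7, -0.1]
finger_gap: 65.6
gripper_force: 0.0
```

```bash
python3 go.py 621.2,34.3,210,2 621.2,34.3,89,2;  python3 - <<'E'
from h import *
c=read_camera("top"); cv2.imwrite("pics/t1.png",cv2.resize(c["img"][180:350,180:430],(750,510),interpolation=2))
E
```

```text
t 9.05 pos [420.3 191.2 211.5] yaw 3.87 gap 65.6 F [-0.1 -0.7 -0.1]
621.2,34.3,210,2 -> [-189.9 -170.1    1.9] roll 1.9
621.2,34.3,89,2 -> [-189.5 -170.2  122.9] roll 1.9
```

View pics/t1.png

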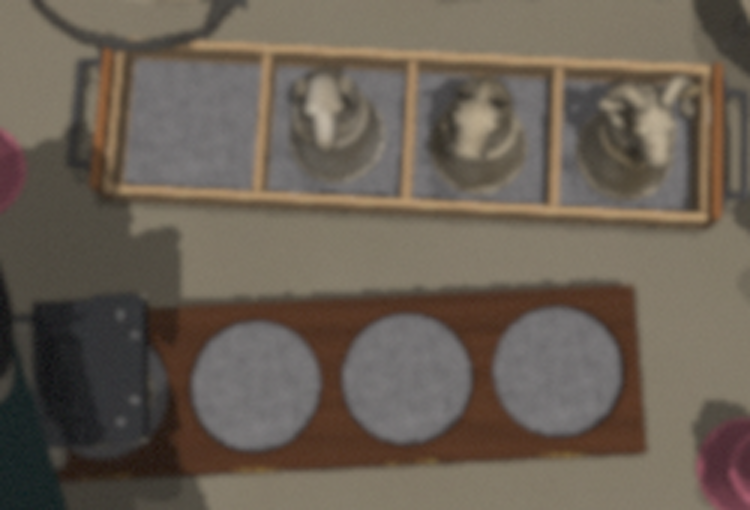

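The gripper hides well 1, so I'll check it later. Next is the hound.

Emit:
move_arm:
  commands: "-14 -12 0 0.5; -38 -34 0 1; -66 -60 2 1.9; -96 -86 2 1.9; -124 -112 2 1.9; -152 -137 2 1.9; -174 -157 2 1.9; -187 -168 2 1.9; -189.5 -170 2 1.9; -189.5 -170 6 1.9; -189.5 -170 20 1.9; -189.5 -170 42 1.9; -189.5 -170 67 1.9; -189.5 -170 90 1.9; -189.5 -170 108 1.9; -189.5 -170 118 1.9; -189.5 -170 122 1.9; -189.5 -170 122.5 1.9; -189.5 -170 122.5 1.9"
  fingers: 93

```text
clock: 10.68
position: [620.3, 34.5, 87.4]
orientation: [-0.055, 3.14, 0.0]
contact_force: [0.2, 0.3, 0.1]
finger_gap: 93.0
gripper_force: 0.0
```

```bash
python3 go.py 621.2,34.3,89,2;  python3 - <<'E'
from h import *
c=read_camera("wrist"); cv2.imwrite("pics/w4.png",c["img"])
E
```

```text
t 10.68 pos [620.3  34.5  87.4] yaw 1.99 gap 93.0 F [0.2 0.3 0.1]
621.2,34.3,89,2 -> [-0.9 -0.2 -1.6] roll -0.0
```

View pics/w4.png

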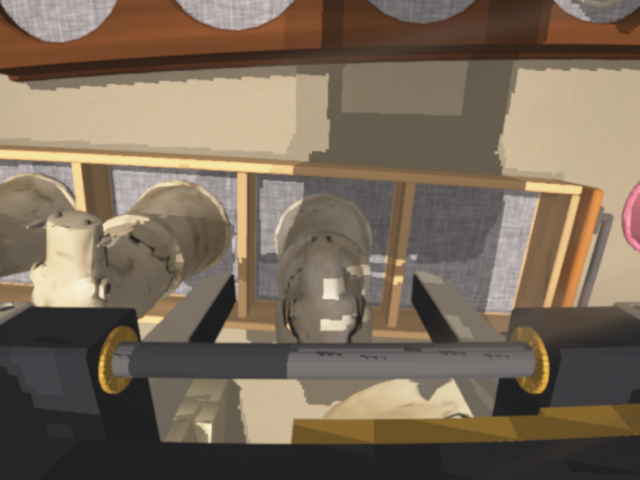

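The hound is centred, with its muzzle at (322,240) and foot at col 324. I'll close and lift.

Emit:
move_arm:
  commands: "-0.5 0 -1 0; -0.5 0 -1 0; -0.5 0 -1 0; -0.5 0 -1 0; -0.5 0 -1 0; -0.5 0 -1 0; -0.5 0 -1 0; -0.5 0 -1 0; -0.5 0 -1 0; -0.5 0 -1 0; -0.5 0 -1 0; -0.5 0 -1 0; -0.5 0 -1 0; -0.5 0 -1 0; -0.5 0 -3 0; -0.5 0 -7 0; -0.5 0 -14 0; -0.5 0 -21 0; -0.5 0 -21 0; -0.5 0 -21 0"
  fingers: 20

```text
clock: 12.4
position: [621.0, 34.1, 108.4]
orientation: [-0.054, 3.14, -0.0]
contact_force: [1.1, -0.4, -2.9]
finger_gap: 37.2
gripper_force: 29.4
```

```bash
python3 go.py 620.5,34.3,165,2 432.4,84.5,165,3.9 432.4,84.5,107,3.9
```

```text
t 12.4 pos [621.   34.1 108.4] yaw 1.97 gap 37.2 F [ 1.1 -0.4 -2.9]
620.5,34.3,165,2 -> [  0.5   0.2 -56.6] roll -0.0
432.4,84.5,165,3.9 -> [186.7  56.8 -56.8] roll -1.9
432.4,84.5,107,3.9 -> [186.8  56.8   1.2] roll -1.9
```

Emit:
move_arm:
  commands: "0 0 -5 0; 0 0 -16 0; 0 0 -30 0; 0 0 -44 0; 0 0 -54 0; 4 1 -57 0; 14 4 -57 -0.4; 30 9 -57 -0.8; 50 15 -57 -1.2; 72 22 -57 -1.6; 95 29 -57 -1.9; 118 36 -57 -1.9; 140 43 -57 -1.9; 158 48 -57 -1.9; 172 52 -57 -1.9; 181 55 -57 -1.9; 186 56.5 -57 -1.9; 186.7 56.8 -57 -1.9; 186.7 56.8 -57 -1.9; 186.7 56.8 -57 -1.9"

```text
clock: 14.07
position: [432.6, 84.4, 164.5]
orientation: [0.106, -3.14, 0.0]
contact_force: [-0.3, -0.4, -2.4]
finger_gap: 37.1
gripper_force: 29.4
```

```bash
python3 go.py 432.4,84.5,108,3.9 432.4,84.5,106.3,3.9;  python3 - <<'E'
from h import *
c=read_camera("wrist"); cv2.imwrite("pics/w5.png",c["img"])
E
```

```text
t 14.07 pos [432.6  84.4 164.5] yaw 3.87 gap 37.1 F [-0.3 -0.4 -2.4]
432.4,84.5,108,3.9 -> [ 0.2  0.2 56.5] roll -0.0
432.4,84.5,106.3,3.9 -> [ 0.2  0.2 58.2] roll -0.0
```

View pics/w5.png

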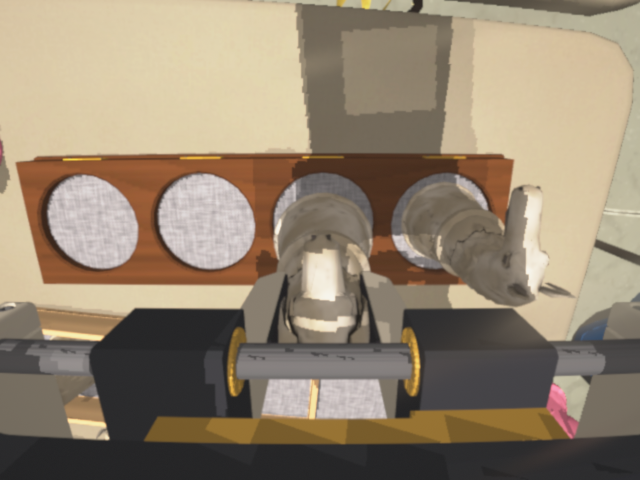

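The horse stands in well 1, with its foot around (440,225) and its muzzle vertical in the picture. The hound is centred over well 2 at col 323. I'll lower it.

Emit:
move_arm:
  commands: "0 0 4 0; 0 0 12 0; 0 0 22 0; 0 0 32 0; 0 0 41 0; 0 0 48 0; 0 0 52 0; 0 0 54 0; 0 0 55 0; 0 0 56 0; 0 0 56.5 0; 0 0 57 0; 0 0 57.5 0; 0 0 58 0; 0 0 58.4 0; 0 0 58.4 0; 0 0 58.4 0"

```text
clock: 15.53
position: [432.2, 84.5, 106.3]
orientation: [0.106, -3.14, 0.0]
contact_force: [0.5, 0.9, -2.8]
finger_gap: 37.4
gripper_force: 29.4
```

Emit:
move_arm:
  commands: "0 0 0.4 0; 0 0 0.8 0; 0 0 1.2 0; 0 0 1.2 0; 0 0 1.2 0"

```text
clock: 15.95
position: [432.4, 84.5, 105.5]
orientation: [-0.106, 3.139, -0.0]
contact_force: [-1.4, -1.3, 4.7]
finger_gap: 37.0
gripper_force: 30.0
```

Emit:
move_arm:
  commands: "0 0 0 0; 0 0 0 0; 0 0 0 0; 0 0 0 0; 0 0 0 0; 0 0 0 0; 0 0 -4 0; 0 0 -15 0; 0 0 -32 0; 0 0 -55 0; 0 0 -78 0; 0 0 -95 0; 0 0 -104 0; 0 0 -104 0"
  fingers: 66

```text
clock: 17.12
position: [432.8, 84.5, 211.6]
orientation: [-0.106, 3.137, 0.001]
contact_force: [-0.1, -0.4, -0.2]
finger_gap: 66.1
gripper_force: 0.0
```

```bash
python3 go.py 614.4,-70.9,210,-11 614.4,-70.9,89,-11
```

```text
t 17.12 pos [432.8  84.5 211.6] yaw 3.87 gap 66.1 F [-0.1 -0.4 -0.2]
614.4,-70.9,210,-11 -> [-170.6 -167.4    2.1] roll 14.9
614.4,-70.9,89,-11 -> [-170.2 -167.4  123.1] roll 14.9
```

Emit:
move_arm:
  commands: "-14 -13 0 2; -36 -35 0 5; -62 -61 2 8; -88 -87 2 11; -114 -112 2 14; -138 -136 2 14.9; -157 -154 2 14.9; -168 -165 2 14.9; -170.4 -167.4 2 14.9; -170.4 -167.4 6 14.9; -170.4 -167.4 20 14.9; -170.4 -167.4 42 14.9; -170.4 -167.4 67 14.9; -170.4 -167.4 90 14.9; -170.4 -167.4 108 14.9; -170.4 -167.4 118 14.9; -170.4 -167.4 122 14.9; -170.4 -167.4 122 14.9; -170.4 -167.4 122 14.9"
  fingers: 80

```text
clock: 18.7
position: [613.7, -70.8, 87.9]
orientation: [0.301, 3.126, -0.0]
contact_force: [-0.4, 0.1, 0.1]
finger_gap: 80.1
gripper_force: 0.0
```

```bash
python3 go.py 614.4,-70.9,89,-11;  python3 - <<'E'
from h import *
c=read_camera("wrist"); cv2.imwrite("pics/w6.png",c["img"])
E
```

```text
t 18.7 pos [613.7 -70.8  87.9] yaw -11.01 gap 80.1 F [-0.4  0.1  0.1]
614.4,-70.9,89,-11 -> [-0.7  0.  -1.1] roll -0.0
```

View pics/w6.png

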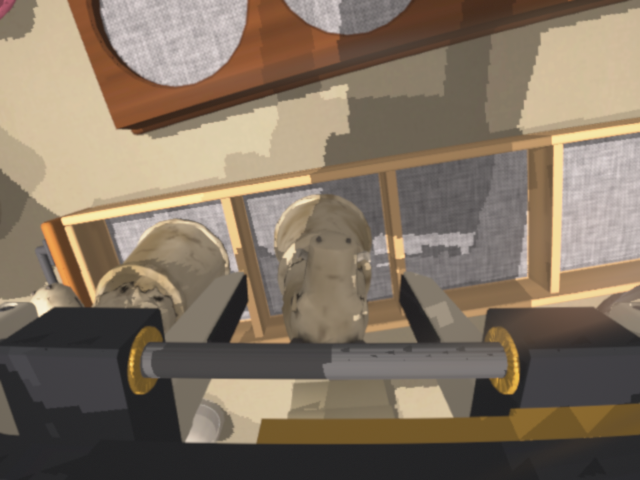

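The boar's foot spans cols 277–371 (mid 324), but its nostrils at 320 and 348 have mid 334, so it may be turned a few degrees more. I'll check this in numbers.

Run:
```python
from h import *
from scipy.spatial.transform import Rotation as R
c=read_camera("wrist"); X=cloud(c).reshape(-1,3); s=sense(); g=c["img"].reshape(-1,3)
ok=np.isfinite(X).all(1); X=X[ok]
th=np.radians(-11); ex=np.array([np.cos(th),np.sin(th)]); ey=np.array([-ex[1],ex[0]])
L=X[:,:2]-np.array([613.9,-70.8]); a=L@ex; b=L@ey; z=X[:,2]
for lo,hi in((14,22),(45,52),(56,64)):
    i=(z>lo)&(z<hi)&(np.hypot(a,b)<40); 
    from scipy.optimize import least_squares
    print(lo,i.sum(),least_squares(lambda p:np.hypot(a[i]-p[0],b[i]-p[1])-p[2],[0,0,28],loss="soft_l1").x.round(1))
for lo,hi in((105,112),(112,119),(119,126),(126,133),(133,140),(140,150)):
    i=(z>lo)&(z<hi)&(abs(b)<26)&(a>-48)&(a<15)
    if i.sum()<10: continue
    r=[]
    for a0 in range(-45,10,6):
        k=i&(a>a0)&(a<a0+6)
        if k.sum()>8: r.append((a0,*np.round(np.percentile(b[k],[2,98])).tolist(),round(np.percentile(b[k],[2,98]).mean(),1)))
    print(lo,r)
i=(z>105)&(abs(b)<26)&(a>-50)&(a<20); 
f=i&(a<np.percentile(a[i],1)+6)
print("front face",f.sum(),"slope deg",np.degrees(np.arctan(np.polyfit(b[f],a[f],1)[0])),a[f].mean(),b[f].mean())
```

```text
14 376 [-0.1 -0.1 33. ]
45 439 [-0.1  0.4 27.4]
56 339 [ 1.1  0.7 26.4]
105 [(-15, -12.0, -9.0, np.float64(-10.7)), (-9, -17.0, 18.0, np.float64(0.7)), (-3, -19.0, 21.0, np.float64(1.4)), (3, -19.0, 21.0, np.float64(1.1))]
112 [(-15, -11.0, -9.0, np.float64(-9.9)), (-9, -16.0, 16.0, np.float64(0.4)), (-3, -18.0, 20.0, np.float64(0.9)), (3, -18.0, 21.0, np.float64(1.5))]
119 [(-45, -2.0, 9.0, np.float64(3.8)), (-15, -10.0, 16.0, np.float64(3.0)), (-9, -15.0, -13.0, np.float64(-14.2)), (-3, -16.0, 20.0, np.float64(1.7)), (3, -16.0, 19.0, np.float64(1.3))]
126 [(-45, -4.0, 11.0, np.float64(3.6)), (-39, -9.0, 17.0, np.float64(3.8)), (-33, -8.0, 15.0, np.float64(3.9)), (-27, -7.0, 13.0, np.float64(3.1)), (-21, -12.0, 17.0, np.float64(2.7)), (-15, -12.0, 18.0, np.float64(2.7)), (-9, -13.0, 17.0, np.float64(2.1)), (-3, -13.0, 17.0, np.float64(1.8))]
133 [(-45, -3.0, 10.0, np.float64(3.3)), (-39, -9.0, 17.0, np.float64(4.0)), (-33, -4.0, 12.0, np.float64(3.9)), (-27, -5.0, 12.0, np.float64(3.5)), (-21, -10.0, 14.0, np.float64(2.0)), (-15, -11.0, 16.0, np.float64(2.9)), (-9, -11.0, 15.0, np.float64(2.1)), (-3, -11.0, 16.0, np.float64(2.2))]
140 [(-15, -1.0, 7.0, np.float64(2.9)), (-9, -12.0, 8.0, np.float64(-1.9)), (-3, -7.0, 16.0, np.float64(4.9))]
front face 1401 slope deg 0.779472805595638 -37.45551411552335 3.626428147897299
```

Emit:
move_arm:
  commands: "-0.5 0.8 -1 1; -0.5 0.8 -1 2.5; -0.5 0.8 -1 2.5; -0.5 0.8 -1 2.5; -0.5 0.8 -1 2.5; -0.5 0.8 -1 2.5; -0.5 0.8 -1 2.5; -0.5 0.8 -1 2.5; -0.5 0.8 -1 2.5; -0.5 0.8 -1 2.5; -0.5 0.8 -1 2.5; -0.5 0.8 -1 2.5; -0.5 0.8 -1 2.5; -0.5 0.8 -3 2.5; -0.5 0.8 -7 2.5; -0.5 0.8 -14 2.5; -0.5 0.8 -21 2.5; -0.5 0.8 -21 2.5; -0.5 0.8 -21 2.5"
  fingers: 20

```text
clock: 20.38
position: [614.5, -70.4, 108.8]
orientation: [0.37, 3.119, -0.0]
contact_force: [-0.8, -1.4, -2.8]
finger_gap: 42.2
gripper_force: 29.5
```

```bash
python3 go.py 614,-70,165,-13.5 439.6,-22.3,165,3.9 439.6,-22.3,107,3.9
```

```text
t 20.38 pos [614.5 -70.4 108.8] yaw -13.53 gap 42.2 F [-0.8 -1.4 -2.8]
614,-70,165,-13.5 -> [  0.5   0.3 -56.2] roll -0.0
439.6,-22.3,165,3.9 -> [181.2   5.9 -56.4] roll -17.4
439.6,-22.3,107,3.9 -> [181.3   5.9   1.6] roll -17.4
```

Emit:
move_arm:
  commands: "0 0 -5 0; 0 0 -16 0; 0 0 -30 0; 0 0 -44 0; 0 0 -54 0; 4 0 -57 -0.5; 14 0.5 -57 -2; 30 1 -57 -4; 50 1.6 -57 -6.5; 72 2.4 -57 -9; 95 3.1 -57 -11.5; 118 3.9 -57 -13.5; 138 4.6 -57 -15; 155 5.1 -57 -16.2; 168 5.5 -57 -17; 176 5.8 -57 -17.4; 180 5.9 -57 -17.4; 181.2 5.9 -57 -17.4; 181.2 5.9 -57 -17.4; 181.2 5.9 -57 -17.4"

```text
clock: 22.05
position: [439.7, -22.3, 164.9]
orientation: [0.106, -3.14, 0.0]
contact_force: [0.3, 0.6, -2.7]
finger_gap: 42.4
gripper_force: 29.5
```

```bash
python3 go.py 439.6,-22.3,108,3.9 439.6,-22.3,106.3,3.9;  python3 - <<'E'
from h import *
c=read_camera("wrist"); cv2.imwrite("pics/w7.png",c["img"])
E
```

```text
t 22.05 pos [439.7 -22.3 164.9] yaw 3.86 gap 42.4 F [ 0.3  0.6 -2.7]
439.6,-22.3,108,3.9 -> [ 0.1  0.  56.9] roll -0.0
439.6,-22.3,106.3,3.9 -> [ 0.1  0.  58.6] roll -0.0
```

View pics/w7.png

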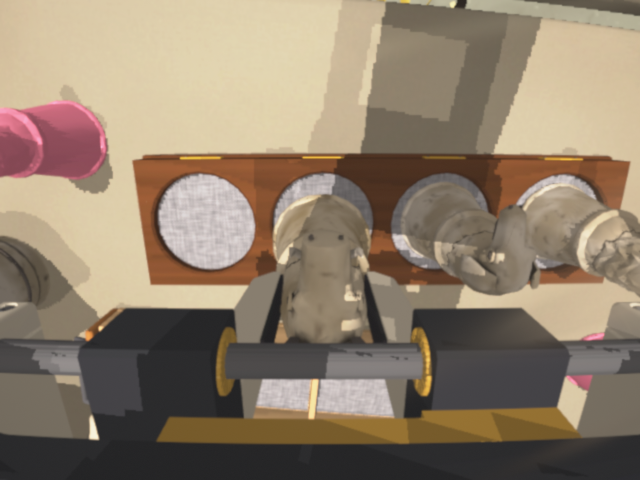

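The boar is now straight, with nostril mid 326 and foot mid 324 over well 3. The hound and horse stand in wells 2 and 1. I'll lower it.

Emit:
move_arm:
  commands: "0 0 4 0; 0 0 12 0; 0 0 22 0; 0 0 32 0; 0 0 41 0; 0 0 48 0; 0 0 52 0; 0 0 54 0; 0 0 55 0; 0 0 56 0; 0 0 56.5 0; 0 0 57 0; 0 0 57.5 0; 0 0 58 0; 0 0 58.4 0; 0 0 58.4 0; 0 0 58.4 0"

```text
clock: 23.52
position: [439.4, -22.2, 106.7]
orientation: [-0.106, 3.14, -0.0]
contact_force: [-0.4, 0.2, -2.9]
finger_gap: 42.1
gripper_force: 29.5
```

Emit:
move_arm:
  commands: "0 0 0.4 0; 0 0 0.8 0; 0 0 1.2 0; 0 0 1.2 0; 0 0 1.2 0"

```text
clock: 23.93
position: [439.8, -22.2, 106.0]
orientation: [-0.106, 3.138, -0.0]
contact_force: [1.4, 1.1, 4.9]
finger_gap: 42.1
gripper_force: 29.9
```

Emit:
move_arm:
  commands: "0 0 0 0; 0 0 0 0; 0 0 0 0; 0 0 0 0; 0 0 0 0; 0 0 0 0; 0 0 -4 0; 0 0 -15 0; 0 0 -32 0; 0 0 -55 0; 0 0 -78 0; 0 0 -95 0; 0 0 -104 0; 0 0 -104 0"
  fingers: 70

```text
clock: 25.1
position: [440.0, -22.3, 212.0]
orientation: [-0.106, 3.137, -0.001]
contact_force: [1.2, 0.2, 0.4]
finger_gap: 70.0
gripper_force: 0.0
```

```bash
python3 go.py 614,-180.7,210,8 614,-180.7,89,8
```

```text
t 25.1 pos [440.  -22.3 212. ] yaw 3.87 gap 70.0 F [1.2 0.2 0.4]
614,-180.7,210,8 -> [-162.9 -169.8    2.6] roll -4.1
614,-180.7,89,8 -> [-162.5 -169.7  123.6] roll -4.1
```

Emit:
move_arm:
  commands: "-14 -14 0 -1; -36 -37 0 -2; -60 -63 2 -4.1; -86 -90 2 -4.1; -110 -115 2 -4.1; -132 -138 2 -4.1; -150 -156 2 -4.1; -160 -167 2 -4.1; -162.8 -169.8 2 -4.1; -162.8 -169.8 6 -4.1; -162.8 -169.8 20 -4.1; -162.8 -169.8 42 -4.1; -162.8 -169.8 67 -4.1; -162.8 -169.8 90 -4.1; -162.8 -169.8 108 -4.1; -162.8 -169.8 118 -4.1; -162.8 -169.8 122 -4.1; -162.8 -169.8 122.5 -4.1; -162.8 -169.8 122.5 -4.1"
  fingers: 93

```text
clock: 26.68
position: [613.4, -180.5, 87.8]
orientation: [-0.219, 3.133, -0.001]
contact_force: [0.7, -0.4, 0.1]
finger_gap: 93.0
gripper_force: 0.0
```

```bash
python3 go.py 614,-180.7,89,8;  python3 - <<'E'
from h import *
from scipy.optimize import least_squares
c=read_camera("wrist"); cv2.imwrite("pics/w8.png",c["img"])
X=cloud(c).reshape(-1,3); X=X[np.isfinite(X).all(1)]
th=np.radians(8); ex=np.array([np.cos(th),np.sin(th)]); ey=np.array([-ex[1],ex[0]])
L=X[:,:2]-np.array([611.5,-181]); a=L@ex; b=L@ey; z=X[:,2]
for lo,hi in((14,22),(45,52),(56,64)):
    i=(z>lo)&(z<hi)&(np.hypot(a,b)<40)
    print(lo,i.sum(),least_squares(lambda p:np.hypot(a[i]-p[0],b[i]-p[1])-p[2],[0,0,28],loss="soft_l1").x.round(1))
for lo,hi in((90,105),(105,112),(112,119),(119,126),(126,133),(133,140),(140,150)):
    i=(z>lo)&(z<hi)&(abs(b)<34)&(a>-48)&(a<15); r=[]
    for a0 in range(-45,10,6):
        k=i&(a>a0)&(a<a0+6)
        if k.sum()>8: r.append((a0,*np.round(np.percentile(b[k],[2,98])).tolist(),float(round(np.percentile(b[k],[2,98]).mean(),1))))
    print(lo,r)
E
```

```text
t 26.68 pos [ 613.4 -180.5   87.8] yaw 7.98 gap 93.0 F [ 0.7 -0.4  0.1]
614,-180.7,89,8 -> [-0.6 -0.3 -1.2] roll -0.0
14 417 [-0.6  1.  32.7]
45 439 [ 0.   1.  27.3]
56 361 [ 0.9  1.1 25.9]
90 [(-15, -15.0, 17.0, 1.2), (-9, -18.0, 21.0, 1.4), (-3, -19.0, 22.0, 1.4), (3, -20.0, 23.0, 1.4)]
105 [(-15, 12.0, 14.0, 12.9), (-9, -16.0, 19.0, 1.1), (-3, -17.0, 21.0, 1.7), (3, -19.0, 22.0, 1.3), (9, -11.0, 21.0, 4.7)]
112 [(-39, -2.0, 4.0, 1.0), (-9, -15.0, 18.0, 1.5), (-3, -16.0, 20.0, 1.6), (3, -17.0, 20.0, 1.4)]
119 [(-39, -6.0, 6.0, -0.1), (-33, -9.0, 9.0, -0.1), (-27, -9.0, 10.0, 0.3), (-21, -10.0, 11.0, 0.4), (-15, -11.0, 12.0, 0.7), (-9, 15.0, 19.0, 17.2), (-3, -19.0, 22.0, 1.4), (3, -19.0, 18.0, -0.5)]
126 [(-39, -4.0, 4.0, 0.4), (-33, -7.0, 7.0, 0.1), (-27, -7.0, 8.0, 0.5), (-21, -11.0, 13.0, 0.8), (-15, -12.0, 23.0, 5.4), (-9, -22.0, 22.0, -0.0), (-3, -23.0, 27.0, 2.1), (3, -26.0, 28.0, 1.2)]
133 [(-21, -9.0, 11.0, 1.2), (-15, -12.0, 22.0, 4.8), (-9, -24.0, 26.0, 0.9), (-3, -24.0, 18.0, -2.8), (3, -17.0, 28.0, 5.4)]
140 [(-9, -0.0, 11.0, 5.2), (-3, -9.0, 12.0, 1.7), (9, -22.0, 25.0, 1.6)]
```

View pics/w8.png

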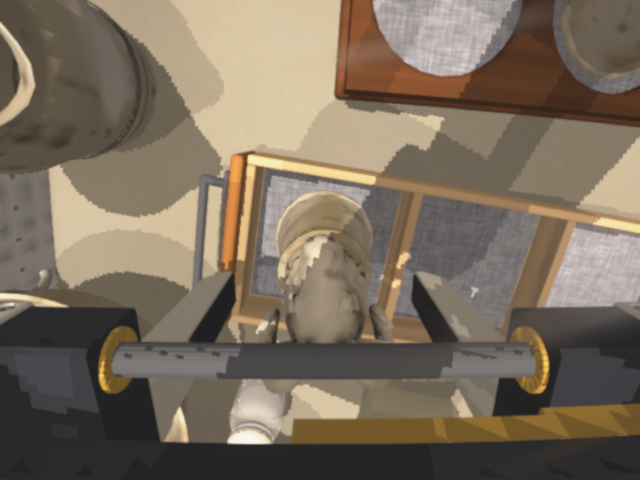

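The ram sits between the fingers, its foot at cols 277–373. The midline asks for about 2° more turn and 1 mm to the left.

Emit:
move_arm:
  commands: "-0.5 1 -1 -1; -0.5 1 -1 -1.8; -0.5 1 -1 -1.8; -0.5 1 -1 -1.8; -0.5 1 -1 -1.8; -0.5 1 -1 -1.8; -0.5 1 -1 -1.8; -0.5 1 -1 -1.8; -0.5 1 -1 -1.8; -0.5 1 -1 -1.8; -0.5 1 -1 -1.8; -0.5 1 -1 -1.8; -0.5 1 -1 -1.8; -0.5 1 -1 -1.8; -0.5 1 -3 -1.8; -0.5 1 -7 -1.8; -0.5 1 -14 -1.8; -0.5 1 -21 -1.8; -0.5 1 -21 -1.8; -0.5 1 -21 -1.8"
  fingers: 20

```text
clock: 28.4
position: [613.9, -179.7, 108.8]
orientation: [-0.268, 3.129, -0.001]
contact_force: [0.1, 0.3, -2.6]
finger_gap: 43.1
gripper_force: 29.8
```

```bash
python3 go.py 448.9,-128.9,165,3.9 448.9,-128.9,107,3.9
```

```text
t 28.4 pos [ 613.9 -179.7  108.8] yaw 9.77 gap 43.1 F [ 0.1  0.3 -2.6]
448.9,-128.9,165,3.9 -> [154.   78.  -56.4] roll 5.9
448.9,-128.9,107,3.9 -> [154.   78.1   1.6] roll 5.9
```

Emit:
move_arm:
  commands: "0 0 -5 0; 0 0 -16 0; 0 0 -30 0; 0 0 -44 0; 0 0 -54 0; 4 2 -57 0.3; 13 6.5 -57 1; 28 14 -57 2; 46 23 -57 3; 65 33 -57 4; 85 43 -57 5; 104 53 -57 5.9; 121 61 -57 5.9; 135 68 -57 5.9; 145 73.5 -57 5.9; 151 76.5 -57 5.9; 153.5 77.8 -57 5.9; 154 78 -57 5.9; 154 78 -57 5.9; 154 78 -57 5.9"

```text
clock: 30.07
position: [448.9, -128.9, 164.8]
orientation: [0.106, -3.14, -0.0]
contact_force: [0.8, 0.5, -1.9]
finger_gap: 43.1
gripper_force: 29.8
```

```bash
python3 go.py 448.9,-128.9,108,3.9 448.9,-128.9,106.3,3.9
```

```text
t 30.07 pos [ 448.9 -128.9  164.8] yaw 3.86 gap 43.1 F [ 0.8  0.5 -1.9]
448.9,-128.9,108,3.9 -> [-0.   0.  56.8] roll -0.0
448.9,-128.9,106.3,3.9 -> [-0.   0.  58.5] roll -0.0
```

Emit:
move_arm:
  commands: "0 0 4 0; 0 0 12 0; 0 0 22 0; 0 0 32 0; 0 0 41 0; 0 0 48 0; 0 0 52 0; 0 0 54 0; 0 0 55 0; 0 0 56 0; 0 0 56.5 0; 0 0 57 0; 0 0 57.5 0; 0 0 58 0; 0 0 58.4 0; 0 0 58.4 0; 0 0 58.4 0"

```text
clock: 31.48
position: [448.6, -128.9, 106.6]
orientation: [-0.106, 3.14, -0.0]
contact_force: [0.1, -0.2, -2.4]
finger_gap: 43.1
gripper_force: 29.8
```

Emit:
move_arm:
  commands: "0 0 0.4 0; 0 0 0.8 0; 0 0 1.2 0; 0 0 1.2 0; 0 0 1.2 0"

```text
clock: 31.9
position: [449.0, -128.9, 105.9]
orientation: [-0.106, 3.139, -0.0]
contact_force: [2.4, 0.6, 4.0]
finger_gap: 42.8
gripper_force: 30.1
```

Emit:
move_arm:
  commands: "0 0 0 0; 0 0 0 0; 0 0 0 0; 0 0 0 0; 0 0 0 0; 0 0 0 0; 0 0 0 0; 0 0 0 0; 0 0 -4 0; 0 0 -15 0; 0 0 -32 0; 0 0 -55 0; 0 0 -80 0; 0 0 -110 0; 0 0 -140 0; 0 0 -170 0; 0 0 -200 0; 0 0 -222 0; 0 0 -222 0"
  fingers: 86

```text
clock: 33.48
position: [449.1, -129.0, 333.3]
orientation: [-0.106, 3.134, -0.004]
contact_force: [0.8, 0.3, 0.6]
finger_gap: 86.3
gripper_force: 0.0
```

Emit:
move_arm:
  commands: "-5 20 0 0; -15 50 0 0; -25 80 0 0; -30 110 0 0; -40 140 0 0; -40 157 0 0; -40 157 0 0; -40 157 0 0; -40 157 0 0; -40 157 0 0"

```text
clock: 34.32
position: [477.9, 29.7, 327.5]
orientation: [-0.104, 3.14, -0.0]
contact_force: [-0.6, -0.1, -0.8]
finger_gap: 86.7
gripper_force: 0.0
```

```bash
cat > chk.py <<'E'
from h import *
from scipy.optimize import least_squares
c=read_camera("wrist"); cv2.imwrite("pics/w9.png",c["img"]); t=read_camera("top")
print(sense()["position"],sense()["clock"])
X=np.vstack([cloud(c).reshape(-1,3),cloud(read_camera("scene")).reshape(-1,3),cloud(t).reshape(-1,3)]); n=len(X)//3; src=np.repeat([0,1,2],n)
ok=np.isfinite(X).all(1); X=X[ok]; src=src[ok]; z=X[:,2]
th=np.radians(3.9); ex=np.array([np.cos(th),np.sin(th)]); ey=np.array([-ex[1],ex[0]])
L=X[:,:2]-np.array([435.5,31.07]); A=L@ex; B=L@ey
for nm,y in(("horse",160.5),("hound",53.5),("boar",-53.5),("ram",-160.5)):
    a=A; b=B-y; r=np.hypot(a,b)<42; print(nm,"zmax",z[r&(z<230)].max().round(1))
    for lo,hi in((36,42),(64,70),(74,82)):
        i=r&(z>lo)&(z<hi)
        if i.sum()>30: print("  foot",lo,i.sum(),least_squares(lambda p:np.hypot(a[i]-p[0],b[i]-p[1])-p[2],[0,0,28],loss="soft_l1").x.round(1))
    for k in(0,2):
        o=[]
        for a0 in range(-55,0,7):
            i=(src==k)&(abs(b)<32)&(a>a0)&(a<a0+7)&(z>125)&(z<165)
            if i.sum()>8: o.append((a0+3,i.sum(),float(round(np.percentile(b[i],[2,98]).mean(),1))))
        print("  mid","w t"[k],o)
E
python3 chk.py
```

```text
[477.90121903  29.69073899 327.45452417] 34.4167
horse zmax 184.7
  foot 36 239 [-0.2  0.6 32.7]
  foot 64 239 [-0.1  1.  27.4]
  foot 74 245 [ 0.   1.2 25.4]
  mid w [(-52, np.int64(42), 0.3), (-45, np.int64(134), -0.3), (-38, np.int64(138), -0.1), (-31, np.int64(160), 0.1), (-24, np.int64(134), 0.4), (-17, np.int64(180), 1.0), (-10, np.int64(210), 0.8), (-3, np.int64(200), -2.6)]
  mid t [(-45, np.int64(20), -5.6), (-38, np.int64(20), -5.5), (-31, np.int64(18), -5.7), (-24, np.int64(17), -5.6), (-17, np.int64(17), -7.2), (-10, np.int64(29), -9.0), (-3, np.int64(43), -11.5)]
hound zmax 160.0
  foot 36 174 [-0.3 -0.  32.8]
  foot 64 154 [ 0.1 -0.1 27.3]
  foot 74 102 [ 0.2 -0.4 25.6]
  mid w [(-38, np.int64(67), -1.0), (-31, np.int64(116), -0.9), (-24, np.int64(111), -0.1), (-17, np.int64(167), -0.1), (-10, np.int64(193), 0.1), (-3, np.int64(310), -0.5)]
  mid t [(-38, np.int64(18), -2.0), (-31, np.int64(32), -2.2), (-24, np.int64(36), -1.5), (-17, np.int64(47), -0.7), (-10, np.int64(60), 0.4), (-3, np.int64(86), -1.6)]
boar zmax 175.4
  foot 36 137 [ 0.6 -1.8 33.3]
  foot 64 123 [ 0.5 -1.3 28.1]
  foot 74 71 [ 0.2 -1.2 26.1]
  mid w [(-38, np.int64(149), 1.6), (-31, np.int64(164), 1.7), (-24, np.int64(170), 1.7), (-17, np.int64(196), 1.6), (-10, np.int64(240), 1.6), (-3, np.int64(246), 3.2)]
  mid t []
ram zmax 173.2
  foot 36 206 [ 0.2 -0.8 32.5]
  foot 64 201 [ 0.4 -0.8 27.4]
  foot 74 176 [ 0.5 -0.6 25.6]
  mid w [(-38, np.int64(26), 0.6), (-31, np.int64(119), 1.5), (-24, np.int64(148), 1.1), (-17, np.int64(187), 0.4), (-10, np.int64(286), 1.1), (-3, np.int64(361), 1.1)]
  mid t [(-31, np.int64(34), -2.0), (-24, np.int64(39), -1.2), (-17, np.int64(48), -1.4), (-10, np.int64(69), -0.6), (-3, np.int64(95), -1.7)]
```

View pics/w9.png

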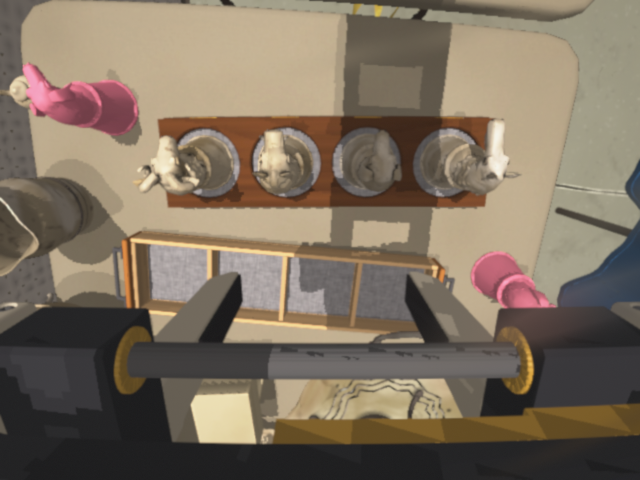

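All four cups stand in their wells, in order. Top heights match the well floor plus each cup's height, feet are within 2 mm of centre, and the heads are square within a few degrees.

```bash
python3 -c "
from bench import *
print(close_job())"
```

```text
the job is handed in; nothing more can be done
None
```

The job is handed in: horse, hound, boar and ram stand upright and fully down in wells 1–4, facing the front to within a few degrees by my last camera check; about 34 s of the 106 s were used.

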